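# Rock the stuck ball down the bottle's neck

### The job

One of the two clear bottles has its brass ball caught high up in the neck. Take that bottle by the neck, rock it side to side along its wide direction until the ball works past the ridges and drops to the bottom inside, then stand the bottle upright on the worktop again and let go. Do not lay it on its side, and leave the other bottle standing where it is.

Things in the scene. Friction and masses are not known exactly. Their poses are not given: they have to be found in the camera images.
- stuck_bottle: Clear plastic flask standing upright, 124 mm high, 0.15 kg. Body 46 (its x) by 62 (its y) mm, 72 high; above it a rectangular neck, 25.5 (x) by 38.5 (y) mm outside, up to the open mouth; walls 3 mm, flat sides. Origin: centre of the underside; z up the axis, y along the wide side. Its ball is caught in the neck. Grip the neck across y, some 20 mm below the mouth; 40 N does no harm.
- upper_ridge (a point): Tip of the upper of two black ridges inside the neck of stuck_bottle. It juts 13 mm from the -y wall at about 99 mm height, rising 6 degrees to its tip, and leaves a 19.5 mm gap to the +y wall. The ball lies on it. Leaning the bottle about 35 degrees about its x axis, +y side down, for a second rolls the ball off on to the lower ridge. Axes as the bottle's.
- lower_ridge (a point): Tip of the lower ridge, 24 mm below the upper and its mirror image: it juts 13 mm from the +y wall, rising 6 degrees to its tip, with a 19.5 mm gap to the -y wall. Leaning the bottle about 35 degrees the other way, -y side down, for a second rolls the ball off it and down into the body. Axes as the bottle's.
- stuck_ball: Brass ball, 16 mm across, 17 g, inside stuck_bottle; origin at its centre, 107 mm above the bottle's underside while on the upper ridge, 83 mm on the lower, 11 mm on the bottle's floor. Its axes mean nothing.
- clear_bottle: The other bottle, the same in shape and size, ridges included; its own 16 mm ball already lies on its floor. Origin and axes as for stuck_bottle. Leave it alone.
There are look-alikes about, which are no part of the job. Leave any green look-alike of the stuck_bottle alone.

How it is judged:
By the outcome, as a careful person would: the job done as asked, in the order asked, and still so for the second after the job is handed in, with the robot touching nothing.
It also fails if it takes over 45 s, if anything falls off the work surface, if the arm or the gripper's body presses on something with over 40 N, if the wrist force passes 120 N, or if a joint passes its speed limit or range.

### The arm

A 7-joint arm with a two-finger parallel gripper is mounted at the origin on a cart in front of the work surface, level with it; the furniture and walls round the work are solid. World frame = base frame: x ahead of the robot, y to its left, z up, the work surface at z = 0. Lengths are in m, angles in rad, forces in N, time in s.
With the tool pointing down it reaches from about 0.4 to 0.85 m from the base axis. Payload 6.9 kg.
Tool frame: the origin (TCP) lies midway between the tips of the shut fingers; the grasp point (between the pads) lies 19 mm behind it; z points along the fingers, y is the line along which they close (so a half turn about z gives the same grasp; the last joint's range is limited). The gripper opens to 85 mm and grips with 20 to 120 N. Pads are 22 mm wide; open, the fingers measure 114 mm over their backs; the gripper's body (76 mm by 85 mm) begins 54 mm behind the grasp point. The pads swing forward as they close: fully open they stand 13 mm farther back than shut.
Start: joints at [-1.028, 0.507, -0.238, 1.5, 0.126, 1.149, -0.155], TCP at [0.265, 0.566, 0.231] pointing down, gripper open.
Joint ranges: [-3.08, 3.08], [-0.24, 2.05], [-1.43, 1.35], [0, 2.5], [-1.52, 4.66], [0.17, 1.96], [-2.89, 2.89]. Speed limits (rad/s): [2.39, 2.39, 3.14, 3.14, 3.14, 3.14, 3.14].

### API

Orientations are given as a unit quaternion [x, y, z, w].
In Python, from bench import * gives the robot as it stands.
- The arm moves only by the tool servo_tool, never from a script. Its argument "steps" is a list of rows, each an object of numbers: "x", "y", "z": the shift along the tool's x, y, z in mm; "rx", "ry", "rz": the turn, a rotation vector about the tool's x, y, z in degrees. In form: [{"x": .., "y": .., "z": .., "rx": .., "ry": .., "rz": ..}, ...]. A call has exactly 8 rows; each row shifts and turns the commanded pose from where the row before left it, along the tool's axes as they then stand; what a row does not reach is not made up. A row lasts 1/10 s, in which the tool goes at most 50 mm and 8.59 degrees, less where a joint would pass 70% of its speed; a pose out of reach is approached as far as the arm can. A call is refused whole if a number of a shift passes 50 or a number of a turn 8.59, either way. A call with a gripper value outside its range is refused whole. "hand" is the finger opening in mm, from 0 to 85.4, set as the call begins (left out, the last holds). The fingers move at their own pace and stop on an object; "grip_force" is the grip in N (left out, the last holds). Time passes only in rows, so rows that do not move let the fingers close, or fill a call up. It gives the time, the measured TCP pose, the force, the opening and the grip force at its end, in the units of the state.
- get_state(): the state, without advancing time (a new reading comes with each control period).
- grab_frame(name): name is "scene" or "side" or "wrist"; returns a dict with "img" (400x640x3 uint8, blue, green, red), "vfov" (degrees; the focal length in pixels is half the picture's height over the tangent of half this angle, whatever the lens; pixels are square), "cx", "cy" (the principal point, pixels), "R" (3x3) and "t" (3): a world point X has camera coordinates R X + t. Camera axes: x right, y down, z forward; pixel columns grow to the right and rows downward; lengths in m; the calibration is good to about 2 mm. A picture is of the moment at which its call begins. There is no depth.
- sign_off(): hands the job in; it is judged then, once.
The state is a dict: "time": time; "qpos": joint angles; "joint_velocities": joint speeds; "effort": joint torques, N m; "tool_pos": TCP position; "ee_rot": TCP orientation; "wrist_force": force on the tool from outside, world axes, zero at the start; "ft_torque": the same for the moment, N m; "opening": finger opening in m; "grip_force": force on a finger pad.
Only numpy, scipy, OpenCV 4.12 (cv2) and the standard library are available. Lean on these libraries where they do the work, as an engineer would, in place of code of your own. Each camera call takes 0.05 s, during which the arm holds its last target. There are 200 camera calls.

## Working session

There is one attempt and no reset: what is moved stays moved. The work goes in short steps, Python scripts to look and compute and a tool call to move; the robot and the scene stay as the last step left them, time stands still between calls to the robot, and variables do not carry over. Pictures are saved under pics/ and viewed, at most 10 in all, crops included, and the job is handed in when it is done.

Besides the shell and the picture viewer there is one more tool, called after "Emit:" as name(argument=value, ...) on one line, values as JSON. servo_tool: Moves the arm, as the interface text tells. Its arguments: {"type":"object","properties":{"steps":{"type":"array","items":{"type":"object","properties":{"x":{"type":"number"},"y":{"type":"number"},"z":{"type":"number"},"rx":{"type":"number"},"ry":{"type":"number"},"rz":{"type":"number"}}}},"hand":{"type":"number"},"grip_force":{"type":"number"}},"required":["steps"]}

```bash
mkdir -p pics; python3 - <<'E'
from bench import *
import cv2,numpy as np,pickle
s=get_state();print(s)
for n in("scene","side","wrist"):
    f=grab_frame(n);cv2.imwrite(f"pics/{n}0.png",f["img"]);pickle.dump(f,open(f"{n}0.pkl","wb"));print(n,f["vfov"],f["cx"],f["cy"],np.round(f["R"],3).tolist(),np.round(f["t"],3))
E
```

```text
{'time': 0.0, 'qpos': array([-1.02752754,  0.50832855, -0.2374894 ,  1.50114038,  0.12572869,
        1.14888063, -0.15481271]), 'joint_velocities': array([-0.0008688 , -0.0004731 ,  0.00060014, -0.00030882,  0.00093506,
        0.00194969, -0.00065484]), 'effort': array([ 1.24541916e-04, -6.20596433e+01, -2.18640044e+00, -2.49655169e+01,
        1.28224050e-02,  1.16336276e-02, -1.50308250e-05]), 'tool_pos': array([0.26483453, 0.56556584, 0.23043161]), 'ee_rot': array([ 2.17147374e-01,  9.76138432e-01, -8.69670407e-04, -1.54810936e-04]), 'wrist_force': array([-0.53514578,  0.07907988, -1.03667576]), 'ft_torque': array([ 0.01225236, -0.01657751, -0.03908831]), 'grip_force': 0.0, 'opening': 0.08525824963798356}
scene 46.281523300371795 320.11839865591753 196.7666104435975 [[-0.965, 0.261, -0.006], [0.226, 0.822, -0.522], [-0.132, -0.505, -0.853]] [ 0.542 -0.082  1.121]
side 57.1840296462949 322.79623966993415 196.89144038338915 [[0.942, -0.336, -0.015], [-0.184, -0.478, -0.859], [0.282, 0.811, -0.512]] [-0.51   0.196  0.742]
wrist 63.6582585907493 314.65106150103634 200.90863542764168 [[0.423, 0.906, -0.003], [0.868, -0.405, 0.287], [0.259, -0.124, -0.958]] [-0.624 -0.038  0.38 ]
```

View pics/scene0.png

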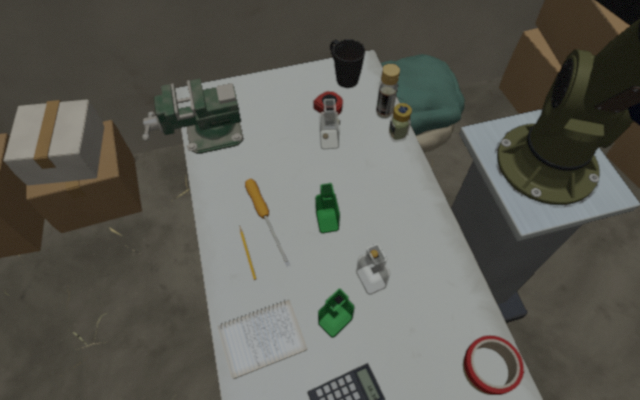

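View pics/side0.png

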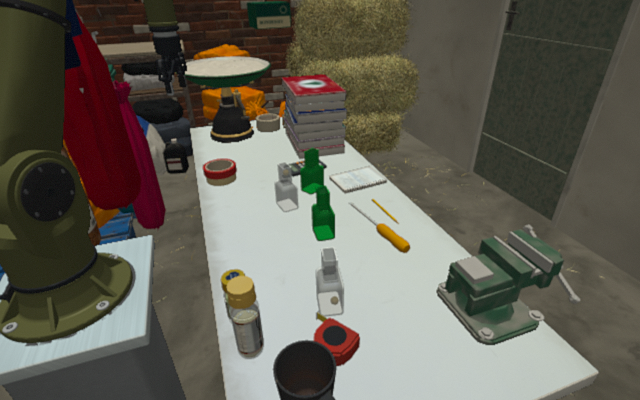

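Two bottles are clear. One is at scene (330,125) / side (329,285), with a ball visible low down at side (334,299). The other is at scene (373,268) / side (286,187), with a brass spot in the neck at scene (376,254). The green ones at scene (327,210) and (337,312) are look-alikes. The (373,268) bottle fits the description, so I'll confirm it in an enlarged crop.

```bash
python3 - <<'E'
import cv2,numpy as np
a=cv2.imread("pics/scene0.png")[235:305,340:410];b=cv2.imread("pics/side0.png")[152:222,250:320]
r=lambda i:cv2.resize(i,(400,560),interpolation=cv2.INTER_CUBIC)
r=lambda i:cv2.resize(i[:, 10:60],(400,560),interpolation=cv2.INTER_CUBIC)
cv2.imwrite("pics/crop.png",np.hstack([r(a),r(b)]))
E
```

```text
(no output)
```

View pics/crop.png

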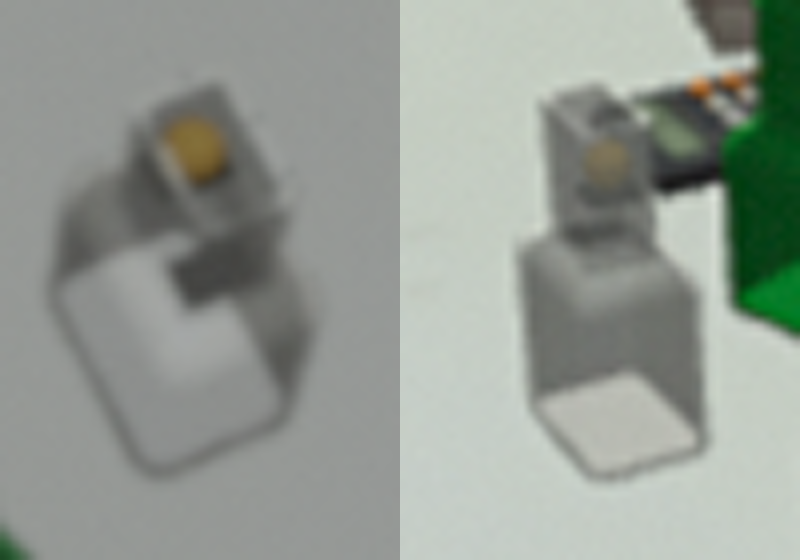

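The crop confirms it: the brass ball is in the neck at scene (374,254) and side (286,172), and the floor is empty. Next I fit the pose from the mouth and base corners.

```bash
cat > h.py <<'E'
import numpy as np,cv2,pickle
from scipy.optimize import least_squares
from scipy.spatial.transform import Rotation as Ro
def proj(f,X):
    fl=200/np.tan(np.radians(f["vfov"]/2)); c=X@np.array(f["R"]).T+f["t"]
    return c[:,:2]/c[:,2:]*fl+[f["cx"],f["cy"]]
E
python3 - <<'E'
from h import *
S=pickle.load(open("scene0.pkl","rb"));D=pickle.load(open("side0.pkl","rb"))
sc=lambda p:np.array(p)/8+[350,235]; sd=lambda p:(np.array(p)-[400,0])/8+[260,152]
# order: (-x,-y),(+x,-y),(+x,+y),(-x,+y) up to guess
mo=np.array([[-1,-1],[1,-1],[1,1],[-1,1]])
M=np.c_[mo*[.01275,.01925],[.124]*4]; B=np.c_[mo*[.023-.002,.031-.002],[0]*4]
ms=sc([[135,125],[218,85],[288,210],[205,240]]);bm=sd([[535,405],[600,480],[705,440],[630,372]])
bs=sc([[150,475],[290,420]])
def W(p,X): 
    c,s=np.cos(p[2]),np.sin(p[2]);return np.c_[X[:,0]*c-X[:,1]*s+p[0],X[:,0]*s+X[:,1]*c+p[1],X[:,2]]
def res(p,roll,sroll,f=0):
    r=[(proj(S,W(p,M))-np.roll(ms,roll,0))]
    r.append(proj(D,W(p,B)).mean(0)[None]-bm.mean(0))
    b=np.array([[0,-.00825,.107]]);r+=[proj(S,W(p,b))-sc([[195,150]]),proj(D,W(p,b))-sd([[605,162]])]
    return np.vstack(r).ravel()
for flip in(0,1):
  for y0 in np.arange(-3,3,.5):
    m=np.roll(ms,0,0) if not flip else ms[[1,0,3,2]]
    def g(p):
        r=res(p,0,0).reshape(-1,2).copy();r[:4]=proj(S,W(p,M))-m;return r.ravel()
    o=least_squares(g,[.5,0,y0]); 
    if y0 in(-3,0) or o.cost<15: print(flip,np.round(o.x,4),o.cost)
  best=o
o=min((least_squares(lambda p:(lambda r:(r.__setitem__(slice(0,4),proj(S,W(p,M))-mm),r.ravel())[1])(res(p,0,0).reshape(-1,2).copy()),[.5,0,y]) for mm in(ms,ms[[1,0,3,2]]) for y in np.arange(-3,3,.5)),key=lambda o:o.cost)
print(o.x,np.degrees(o.x[2]),o.cost);print(np.round(o.fun.reshape(-1,2),1))
p=o.x
print("scene base",proj(S,W(p,B)).round(1).tolist(),bs.tolist());print("side base",proj(D,W(p,B)).round(1).tolist(),bm.tolist())
E
```

```text
0 [ 0.4985  0.172  -5.9925] 306.7668396291774
0 [0.4985 0.172  0.2905] 306.7668395937388
1 [ 0.4988  0.1722 -6.1335] 8.481331034355762
1 [0.4988 0.1722 0.1497] 8.481331034278767
1 [0.4988 0.1722 0.1497] 8.481331034151609
1 [0.4988 0.1722 0.1497] 8.48133103418437
1 [0.4988 0.1722 0.1497] 8.481331034292143
1 [0.4988 0.1722 0.1497] 8.48133103427306
1 [0.4988 0.1722 0.1497] 8.481331034167592
1 [0.4988 0.1722 0.1497] 8.481331034236623
1 [0.4988 0.1722 0.1497] 8.481331034149825
1 [0.4988 0.1722 0.1497] 8.481331035024512
1 [0.4988 0.1722 0.1497] 8.481331034444441
1 [0.4988 0.1722 0.1497] 8.48133103430805
[0.49881336 0.17216564 0.14966191] 8.574995666571763 8.481331034149825
[[ 0.8 -1.8]
 [-1.  -1.7]
 [-0.3  1.5]
 [ 1.8  0. ]
 [ 0.5 -0.3]
 [-0.5  1.4]
 [ 0.6 -0.8]]
scene base [[373.5, 264.3], [355.6, 271.8], [368.1, 296.3], [386.5, 288.3]] [[368.75, 294.375], [386.25, 287.5]]
side base [[284.8, 211.6], [298.9, 207.5], [290.3, 198.0], [276.7, 201.8]] [[276.875, 202.625], [285.0, 212.0], [298.125, 207.0], [288.75, 198.5]]
```

Emit:
servo_tool(steps=[{"x":-20,"y":-13},{"x":-39,"y":-26},{"x":-39,"y":-26},{"x":-39,"y":-26},{"x":-39,"y":-26},{"x":-39,"y":-26},{"x":-39,"y":-26},{"x":-39,"y":-26}], hand=85)

```text
$.steps[0]: bad value
```

Emit:
servo_tool(steps=[{"rz":-5},{"rz":-8},{"rz":-8},{"rz":-8},{"rz":-4.6},{},{},{}])

```text
$.steps[0]: bad value
```

```bash
cat >> h.py <<'E'
def go(target,yaw):
    from bench import get_state
    s=get_state();R=Ro.from_quat(s["ee_rot"]).as_matrix()
    ty=np.array([-np.sin(yaw),np.cos(yaw),0]);T=np.c_[np.cross(ty,[0,0,-1]),ty,[0,0,-1]]
    print(s["time"],s["tool_pos"].round(4),s["opening"],s["grip_force"],s["wrist_force"].round(1),s["qpos"].round(2))
    print("shift mm",(1000*R.T@(np.array(target)-s["tool_pos"])).round(1),"turn",np.degrees(Ro.from_matrix(R.T@T).as_rotvec()).round(1))
E
python3 - <<'E'
from h import *
from bench import *
go([.499,.172,.2],.15)
f=grab_frame("wrist");cv2.imwrite("pics/w1.png",f["img"]);pickle.dump(f,open("w1.pkl","wb"))
E
```

```text
0.15 [0.2649 0.5657 0.2306] 0.08575760697754924 0.0 [-0.4  0.2  1. ] [-1.03  0.51 -0.24  1.5   0.13  1.15 -0.15]
shift mm [-378.9 -257.3   31. ] turn [ -0.1  -0.  -33.7]
```

View pics/w1.png

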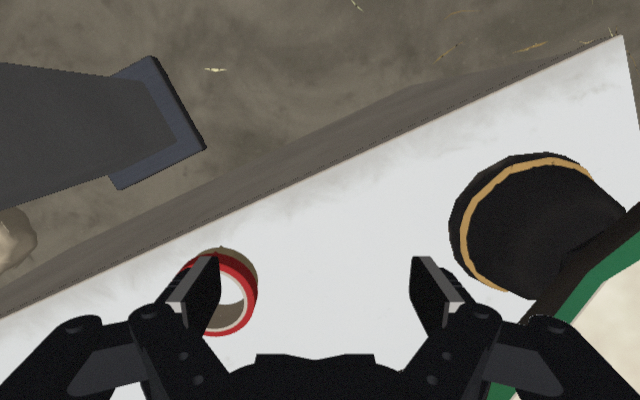

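All six keys are needed in each row, so nothing moved. This picture is from the start pose: red tape at (225,290), dark stand with a green rim at the right (540,230).

Emit:
servo_tool(steps=[{"x":-20,"y":-13,"z":0,"rx":0,"ry":0,"rz":0},{"x":-39,"y":-26,"z":0,"rx":0,"ry":0,"rz":0},{"x":-39,"y":-26,"z":0,"rx":0,"ry":0,"rz":0},{"x":-39,"y":-26,"z":0,"rx":0,"ry":0,"rz":0},{"x":-39,"y":-26,"z":0,"rx":0,"ry":0,"rz":0},{"x":-39,"y":-26,"z":0,"rx":0,"ry":0,"rz":0},{"x":-39,"y":-26,"z":0,"rx":0,"ry":0,"rz":0},{"x":-39,"y":-26,"z":0,"rx":0,"ry":0,"rz":0}], hand=85)

```text
time: 1.0
tool_pos: [0.4483, 0.2634, 0.2314]
ee_rot: [0.217, 0.976, 0.0, 0.0]
wrist_force: [0.9, 0.2, -0.2]
opening: 0.0849
grip_force: 0.0
```

Emit:
servo_tool(steps=[{"x":0,"y":0,"z":0,"rx":0,"ry":0,"rz":-5},{"x":0,"y":0,"z":0,"rx":0,"ry":0,"rz":-8},{"x":0,"y":0,"z":0,"rx":0,"ry":0,"rz":-8},{"x":0,"y":0,"z":0,"rx":0,"ry":0,"rz":-8},{"x":0,"y":0,"z":0,"rx":0,"ry":0,"rz":-4.7},{"x":0,"y":0,"z":0,"rx":0,"ry":0,"rz":0},{"x":0,"y":0,"z":0,"rx":0,"ry":0,"rz":0},{"x":0,"y":0,"z":0,"rx":0,"ry":0,"rz":0}])

```text
time: 1.8
tool_pos: [0.4476, 0.2652, 0.2312]
ee_rot: [-0.074, 0.997, -0.0, -0.0]
wrist_force: [-0.4, 1.0, 0.2]
opening: 0.085
grip_force: 0.0
```

```bash
python3 - <<'E'
from h import *
from bench import *
go([.499,.172,.2],.15)
f=grab_frame("wrist");cv2.imwrite("pics/w2.png",f["img"]);pickle.dump(f,open("w2.pkl","wb"))
E
```

```text
1.8 [0.4476 0.2652 0.2312] 0.08503740749626748 0.0 [-0.4  1.   0.2] [-0.36  0.35 -0.32  1.77  0.12  1.04  1.  ]
shift mm [-37.  -99.7  31.2] turn [-0.  -0.  -0.1]
```

View pics/w2.png

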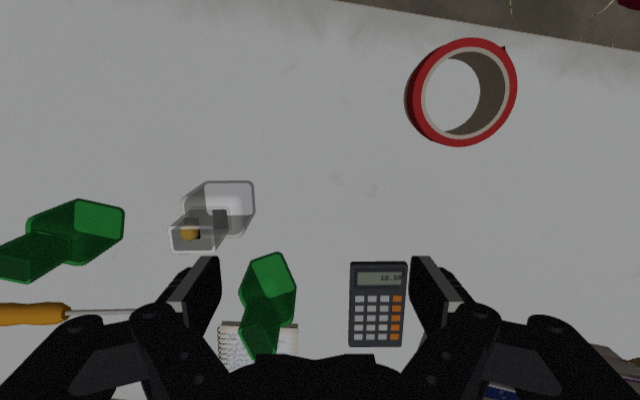

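The wrist view shows the bottle with its mouth at about (193,238), its ball at (188,230) and its base at (205–254,181–213). I'll check these against the fitted pose.

```bash
python3 - <<'E'
from h import *
f=pickle.load(open("w2.pkl","rb"))
mo=np.array([[-1,-1],[1,-1],[1,1],[-1,1]])
M=np.c_[mo*[.01275,.01925],[.124]*4]; B=np.c_[mo*[.023,.031],[0]*4]
def W(p,X):
    c,s=np.cos(p[2]),np.sin(p[2]);return np.c_[X[:,0]*c-X[:,1]*s+p[0],X[:,0]*s+X[:,1]*c+p[1],X[:,2]]
p=[.4988,.1722,.15]
print(proj(f,W(p,M)).round(1).tolist(),proj(f,W(p,B)).round(1).tolist())
i=f["img"][165:265,150:280];i=cv2.resize(i,(780,600),interpolation=cv2.INTER_CUBIC)
for X in(M,B): cv2.polylines(i,[((proj(f,W(p,X))-[150,165])*6).astype(np.int32)],True,(0,0,255),1)
cv2.imwrite("pics/w2c.png",i)
E
```

```text
[[172.0, 226.7], [175.8, 254.7], [221.0, 254.7], [218.4, 226.7]] [[205.3, 180.8], [209.0, 217.3], [259.4, 217.3], [257.5, 180.8]]
```

View pics/w2c.png

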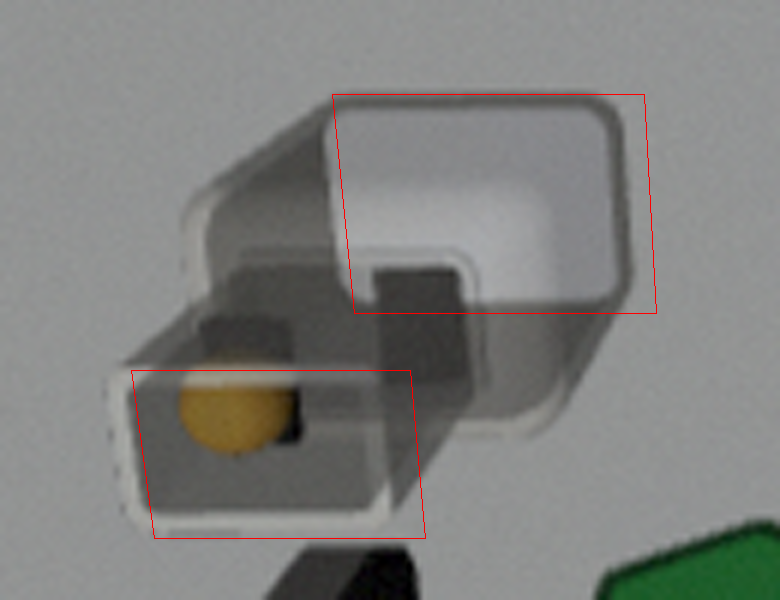

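The wrist view puts the bottle about 3 mm towards -y of the fit, and the yaw is good. I'll use (0.498, 0.169): go over it, then descend.

Emit:
servo_tool(steps=[{"x":-6,"y":-17,"z":0,"rx":0,"ry":0,"rz":0},{"x":-12,"y":-35,"z":0,"rx":0,"ry":0,"rz":0},{"x":-12,"y":-35,"z":0,"rx":0,"ry":0,"rz":0},{"x":-5.5,"y":-15.5,"z":0,"rx":0,"ry":0,"rz":0},{"x":0,"y":0,"z":0,"rx":0,"ry":0,"rz":0},{"x":0,"y":0,"z":15,"rx":0,"ry":0,"rz":0},{"x":0,"y":0,"z":25,"rx":0,"ry":0,"rz":0},{"x":0,"y":0,"z":20,"rx":0,"ry":0,"rz":0}])

```text
time: 2.65
tool_pos: [0.4974, 0.1706, 0.1706]
ee_rot: [-0.075, 0.997, 0.0, 0.0]
wrist_force: [0.4, -1.1, -0.1]
opening: 0.0846
grip_force: 0.0
```

Emit:
servo_tool(steps=[{"x":0,"y":0,"z":20,"rx":0,"ry":0,"rz":0},{"x":0,"y":0,"z":20,"rx":0,"ry":0,"rz":0},{"x":0,"y":0,"z":20,"rx":0,"ry":0,"rz":0},{"x":0,"y":0,"z":15,"rx":0,"ry":0,"rz":0},{"x":0,"y":0,"z":9,"rx":0,"ry":0,"rz":0},{"x":0,"y":0,"z":4,"rx":0,"ry":0,"rz":0},{"x":0,"y":0,"z":0,"rx":0,"ry":0,"rz":0},{"x":0,"y":0,"z":0,"rx":0,"ry":0,"rz":0}])

```text
time: 3.45
tool_pos: [0.4984, 0.1696, 0.0839]
ee_rot: [-0.075, 0.997, 0.0, 0.0]
wrist_force: [-0.5, 0.8, 0.7]
opening: 0.0852
grip_force: 0.0
```

```bash
python3 - <<'E'
from h import *
from bench import *
go([.498,.169,.083],.15)
a=grab_frame("wrist")["img"];b=grab_frame("side")["img"][130:230,230:330]
cv2.imwrite("pics/w3.png",np.hstack([cv2.resize(a[100:400],(450,300),interpolation=cv2.INTER_AREA),cv2.resize(b,(300,300))]))
E
```

```text
3.45 [0.4984 0.1696 0.0839] 0.08520544188492087 0.0 [-0.5  0.8  0.7] [-0.21  0.53 -0.24  1.95  0.2   0.68  1.15]
shift mm [ 0.5 -0.5  0.9] turn [0.  0.1 0. ]
```

View pics/w3.png

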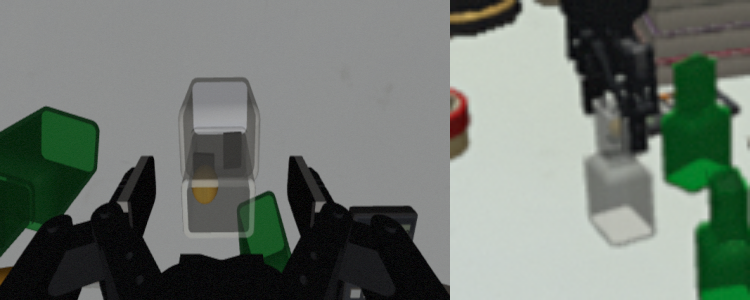

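The neck lies centred between the pads: mouth centre at column 218, finger midpoint at about 220. Closing.

Emit:
servo_tool(steps=[{"x":0,"y":0,"z":0,"rx":0,"ry":0,"rz":0},{"x":0,"y":0,"z":0,"rx":0,"ry":0,"rz":0},{"x":0,"y":0,"z":0,"rx":0,"ry":0,"rz":0},{"x":0,"y":0,"z":0,"rx":0,"ry":0,"rz":0},{"x":0,"y":0,"z":0,"rx":0,"ry":0,"rz":0},{"x":0,"y":0,"z":0,"rx":0,"ry":0,"rz":0},{"x":0,"y":0,"z":0,"rx":0,"ry":0,"rz":0},{"x":0,"y":0,"z":0,"rx":0,"ry":0,"rz":0}], hand=30, grip_force=40)

```text
time: 4.35
tool_pos: [0.4983, 0.1691, 0.0835]
ee_rot: [-0.075, 0.997, -0.0, 0.0]
wrist_force: [-1.2, -2.6, 5.6]
opening: 0.0384
grip_force: 42.4
```

Emit:
servo_tool(steps=[{"x":0,"y":0,"z":-10,"rx":0,"ry":0,"rz":0},{"x":0,"y":0,"z":-20,"rx":0,"ry":0,"rz":0},{"x":0,"y":0,"z":-30,"rx":0,"ry":0,"rz":0},{"x":0,"y":0,"z":-30,"rx":0,"ry":0,"rz":0},{"x":0,"y":0,"z":-30,"rx":0,"ry":0,"rz":0},{"x":0,"y":0,"z":-30,"rx":0,"ry":0,"rz":0},{"x":0,"y":0,"z":-20,"rx":0,"ry":0,"rz":0},{"x":0,"y":0,"z":-10,"rx":0,"ry":0,"rz":0}])

```text
time: 5.15
tool_pos: [0.4984, 0.1696, 0.2654]
ee_rot: [-0.075, 0.997, 0.0, 0.001]
wrist_force: [1.2, -0.8, -1.9]
opening: 0.0382
grip_force: 41.9
```

Emit:
servo_tool(steps=[{"x":0,"y":0,"z":0,"rx":4,"ry":0,"rz":0},{"x":0,"y":0,"z":0,"rx":6,"ry":0,"rz":0},{"x":0,"y":0,"z":0,"rx":6,"ry":0,"rz":0},{"x":0,"y":0,"z":0,"rx":6,"ry":0,"rz":0},{"x":0,"y":0,"z":0,"rx":6,"ry":0,"rz":0},{"x":0,"y":0,"z":0,"rx":5,"ry":0,"rz":0},{"x":0,"y":0,"z":0,"rx":3,"ry":0,"rz":0},{"x":0,"y":0,"z":0,"rx":0,"ry":0,"rz":0}])

```text
time: 5.95
tool_pos: [0.497, 0.1712, 0.2611]
ee_rot: [-0.074, 0.948, -0.309, 0.022]
wrist_force: [-0.3, 0.9, -2.3]
opening: 0.0382
grip_force: 42.3
```

Emit:
servo_tool(steps=[{"x":0,"y":0,"z":0,"rx":0,"ry":0,"rz":0},{"x":0,"y":0,"z":0,"rx":0,"ry":0,"rz":0},{"x":0,"y":0,"z":0,"rx":0,"ry":0,"rz":0},{"x":0,"y":0,"z":0,"rx":0,"ry":0,"rz":0},{"x":0,"y":0,"z":0,"rx":0,"ry":0,"rz":0},{"x":0,"y":0,"z":0,"rx":0,"ry":0,"rz":0},{"x":0,"y":0,"z":0,"rx":0,"ry":0,"rz":0},{"x":0,"y":0,"z":0,"rx":0,"ry":0,"rz":0}])

```text
time: 6.75
tool_pos: [0.4981, 0.1692, 0.2633]
ee_rot: [-0.071, 0.948, -0.308, 0.023]
wrist_force: [-0.2, -0.7, -2.8]
opening: 0.0378
grip_force: 42.3
```

```bash
python3 - <<'E'
from h import *
from bench import *
go([.498,.169,.265],.15)
f=[grab_frame(n) for n in("wrist","side")]
c=proj(f[1],get_state()["tool_pos"][None])[0].astype(int);print(c)
b=f[1]["img"][c[1]-50:c[1]+60,c[0]-55:c[0]+55]
cv2.imwrite("pics/w4.png",np.hstack([cv2.resize(f[0]["img"][150:400,170:470],(480,400)),cv2.resize(b,(320,400))[:, :320]]))
E
```

```text
6.75 [0.4981 0.1692 0.2633] 0.037779514337020294 42.31644161045551 [-0.2 -0.7 -2.8] [-0.61  0.5  -0.18  1.62  0.58  1.47  0.74]
shift mm [ 0.1 -1.1 -1.3] turn [-36.   0.   0.]
[280 112]
```

View pics/w4.png

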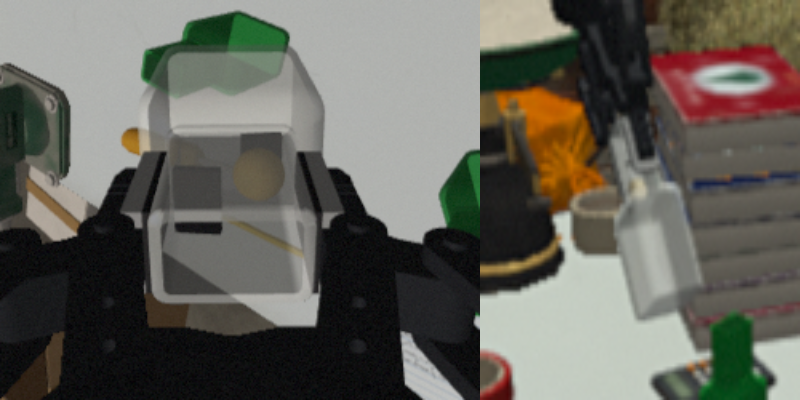

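The ball at (260,175) in the left panel has moved to the +y side and lies on the lower ridge. Now I lean it the other way.

Emit:
servo_tool(steps=[{"x":0,"y":0,"z":0,"rx":-4,"ry":0,"rz":0},{"x":0,"y":0,"z":0,"rx":-6,"ry":0,"rz":0},{"x":0,"y":0,"z":0,"rx":-6,"ry":0,"rz":0},{"x":0,"y":0,"z":0,"rx":-6,"ry":0,"rz":0},{"x":0,"y":0,"z":0,"rx":-6,"ry":0,"rz":0},{"x":0,"y":0,"z":0,"rx":-6,"ry":0,"rz":0},{"x":0,"y":0,"z":0,"rx":-6,"ry":0,"rz":0},{"x":0,"y":0,"z":0,"rx":-6,"ry":0,"rz":0}])

```text
time: 7.65
tool_pos: [0.4983, 0.1689, 0.2639]
ee_rot: [-0.075, 0.993, 0.089, -0.006]
wrist_force: [0.2, -0.2, -1.7]
opening: 0.0376
grip_force: 42.2
```

Emit:
servo_tool(steps=[{"x":0,"y":0,"z":0,"rx":-6,"ry":0,"rz":0},{"x":0,"y":0,"z":0,"rx":-6,"ry":0,"rz":0},{"x":0,"y":0,"z":0,"rx":-6,"ry":0,"rz":0},{"x":0,"y":0,"z":0,"rx":-5,"ry":0,"rz":0},{"x":0,"y":0,"z":0,"rx":-3,"ry":0,"rz":0},{"x":0,"y":0,"z":0,"rx":0,"ry":0,"rz":0},{"x":0,"y":0,"z":0,"rx":0,"ry":0,"rz":0},{"x":0,"y":0,"z":0,"rx":0,"ry":0,"rz":0}])

```text
time: 8.45
tool_pos: [0.4979, 0.17, 0.2637]
ee_rot: [-0.072, 0.948, 0.308, -0.023]
wrist_force: [0.9, 0.4, -1.7]
opening: 0.038
grip_force: 43.5
```

Emit:
servo_tool(steps=[{"x":0,"y":0,"z":0,"rx":0,"ry":0,"rz":0},{"x":0,"y":0,"z":0,"rx":0,"ry":0,"rz":0},{"x":0,"y":0,"z":0,"rx":0,"ry":0,"rz":0},{"x":0,"y":0,"z":0,"rx":0,"ry":0,"rz":0},{"x":0,"y":0,"z":0,"rx":0,"ry":0,"rz":0},{"x":0,"y":0,"z":0,"rx":0,"ry":0,"rz":0},{"x":0,"y":0,"z":0,"rx":0,"ry":0,"rz":0},{"x":0,"y":0,"z":0,"rx":0,"ry":0,"rz":0}])

```text
time: 9.25
tool_pos: [0.4981, 0.1692, 0.2633]
ee_rot: [-0.071, 0.948, 0.308, -0.023]
wrist_force: [-0.4, 0.2, -1.7]
opening: 0.0382
grip_force: 43.5
```

```bash
python3 - <<'E'
from h import *
from bench import *
go([.498,.169,.265],.15)
f=[grab_frame(n) for n in("wrist","side")]
c=proj(f[1],get_state()["tool_pos"][None])[0].astype(int);print(c)
b=f[1]["img"][c[1]-50:c[1]+60,c[0]-55:c[0]+55]
cv2.imwrite("pics/w5.png",np.hstack([cv2.resize(f[0]["img"][150:400,170:470],(480,400)),cv2.resize(b,(320,400))]))
E
```

```text
9.25 [0.4981 0.1692 0.2633] 0.03816140937367922 43.52336995303631 [-0.4  0.2 -1.7] [ 0.35  0.42 -0.46  1.8  -0.51  1.07  1.91]
shift mm [ 0.1  0.9 -1.5] turn [36. -0.  0.]
[280 112]
```

View pics/w5.png

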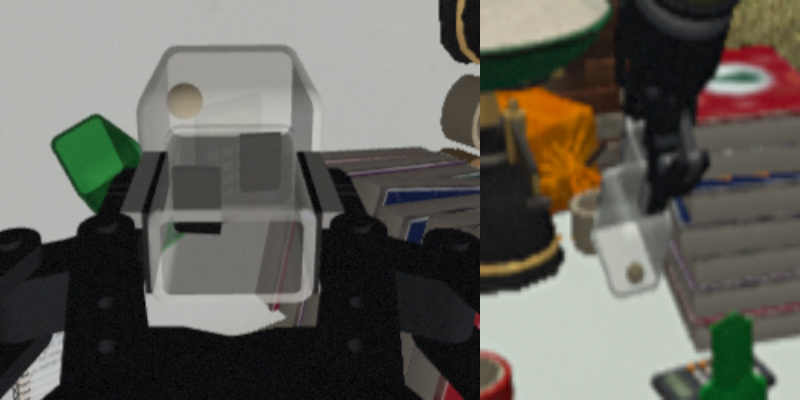

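The ball is now on the floor of the body, at (184,100) in the left panel and (635,272) in the right. Back to upright, then down.

Emit:
servo_tool(steps=[{"x":0,"y":0,"z":0,"rx":4,"ry":0,"rz":0},{"x":0,"y":0,"z":0,"rx":6,"ry":0,"rz":0},{"x":0,"y":0,"z":0,"rx":6,"ry":0,"rz":0},{"x":0,"y":0,"z":0,"rx":6,"ry":0,"rz":0},{"x":0,"y":0,"z":0,"rx":6,"ry":0,"rz":0},{"x":0,"y":0,"z":0,"rx":5,"ry":0,"rz":0},{"x":0,"y":0,"z":0,"rx":3,"ry":0,"rz":0},{"x":0,"y":0,"z":0,"rx":0,"ry":0,"rz":0}])

```text
time: 10.15
tool_pos: [0.4972, 0.1719, 0.2634]
ee_rot: [-0.077, 0.997, 0.0, -0.0]
wrist_force: [0.4, -0.2, -2.5]
opening: 0.0381
grip_force: 43.5
```

Emit:
servo_tool(steps=[{"x":0,"y":0,"z":10,"rx":0,"ry":0,"rz":0},{"x":0,"y":0,"z":20,"rx":0,"ry":0,"rz":0},{"x":0,"y":0,"z":30,"rx":0,"ry":0,"rz":0},{"x":0,"y":0,"z":30,"rx":0,"ry":0,"rz":0},{"x":0,"y":0,"z":30,"rx":0,"ry":0,"rz":0},{"x":0,"y":0,"z":25,"rx":0,"ry":0,"rz":0},{"x":0,"y":0,"z":15,"rx":0,"ry":0,"rz":0},{"x":0,"y":0,"z":8,"rx":0,"ry":0,"rz":0}])

```text
time: 10.95
tool_pos: [0.4973, 0.1672, 0.0931]
ee_rot: [-0.074, 0.997, -0.0, -0.002]
wrist_force: [0.1, -0.4, -1.5]
opening: 0.0382
grip_force: 43.4
```

```bash
python3 - <<'E'
from h import *
go([.4983,.1691,.0835],.15)
E
```

```text
10.95 [0.4973 0.1672 0.0931] 0.03816757647605117 43.41807447373867 [ 0.1 -0.4 -1.5] [-0.2   0.52 -0.25  1.94  0.19  0.71  1.15]
shift mm [-1.3  1.7  9.6] turn [ 0.  -0.2 -0.2]
```

Emit:
servo_tool(steps=[{"x":0,"y":0,"z":4,"rx":0,"ry":0,"rz":0},{"x":0,"y":0,"z":3,"rx":0,"ry":0,"rz":0},{"x":0,"y":0,"z":2,"rx":0,"ry":0,"rz":0},{"x":0,"y":0,"z":1,"rx":0,"ry":0,"rz":0},{"x":0,"y":0,"z":0,"rx":0,"ry":0,"rz":0},{"x":0,"y":0,"z":0,"rx":0,"ry":0,"rz":0},{"x":0,"y":0,"z":0,"rx":0,"ry":0,"rz":0},{"x":0,"y":0,"z":0,"rx":0,"ry":0,"rz":0}])

```text
time: 11.75
tool_pos: [0.4982, 0.1692, 0.0854]
ee_rot: [-0.075, 0.997, 0.0, 0.0]
wrist_force: [-0.6, -0.6, -1.7]
opening: 0.0378
grip_force: 43.4
```

Emit:
servo_tool(steps=[{"x":0,"y":0,"z":1,"rx":0,"ry":0,"rz":0},{"x":0,"y":0,"z":0.5,"rx":0,"ry":0,"rz":0},{"x":0,"y":0,"z":0,"rx":0,"ry":0,"rz":0},{"x":0,"y":0,"z":0.5,"rx":0,"ry":0,"rz":0},{"x":0,"y":0,"z":0,"rx":0,"ry":0,"rz":0},{"x":0,"y":0,"z":0,"rx":0,"ry":0,"rz":0},{"x":0,"y":0,"z":0,"rx":0,"ry":0,"rz":0},{"x":0,"y":0,"z":0,"rx":0,"ry":0,"rz":0}])

```text
time: 12.55
tool_pos: [0.4982, 0.1692, 0.0835]
ee_rot: [-0.075, 0.997, -0.0, 0.0]
wrist_force: [-1.6, -0.9, 5.7]
opening: 0.0383
grip_force: 44.1
```

Contact: the force is back to +5.7 N, as at the grasp, and the height is the same. Release slowly, then rise.

Emit:
servo_tool(steps=[{"x":0,"y":0,"z":0,"rx":0,"ry":0,"rz":0},{"x":0,"y":0,"z":0,"rx":0,"ry":0,"rz":0},{"x":0,"y":0,"z":0,"rx":0,"ry":0,"rz":0},{"x":0,"y":0,"z":0,"rx":0,"ry":0,"rz":0},{"x":0,"y":0,"z":0,"rx":0,"ry":0,"rz":0},{"x":0,"y":0,"z":0,"rx":0,"ry":0,"rz":0},{"x":0,"y":0,"z":0,"rx":0,"ry":0,"rz":0},{"x":0,"y":0,"z":0,"rx":0,"ry":0,"rz":0}], hand=80)

```text
time: 13.35
tool_pos: [0.4981, 0.1692, 0.0833]
ee_rot: [-0.075, 0.997, -0.0, -0.0]
wrist_force: [0.1, 0.4, 0.1]
opening: 0.0801
grip_force: 0.0
```

Emit:
servo_tool(steps=[{"x":0,"y":0,"z":-8,"rx":0,"ry":0,"rz":0},{"x":0,"y":0,"z":-18,"rx":0,"ry":0,"rz":0},{"x":0,"y":0,"z":-25,"rx":0,"ry":0,"rz":0},{"x":0,"y":0,"z":-25,"rx":0,"ry":0,"rz":0},{"x":0,"y":0,"z":-25,"rx":0,"ry":0,"rz":0},{"x":0,"y":0,"z":-20,"rx":0,"ry":0,"rz":0},{"x":0,"y":0,"z":-8,"rx":0,"ry":0,"rz":0},{"x":0,"y":0,"z":0,"rx":0,"ry":0,"rz":0}])

```text
time: 14.15
tool_pos: [0.4986, 0.1694, 0.2135]
ee_rot: [-0.075, 0.997, 0.0, 0.001]
wrist_force: [0.3, 0.0, 0.5]
opening: 0.0802
grip_force: 0.0
```

```bash
python3 - <<'E'
from h import *
from bench import *
go([.4983,.1691,.0835],.15)
f=[grab_frame(n)["img"] for n in("wrist","side")]
cv2.imwrite("pics/w6.png",np.hstack([cv2.resize(f[0][150:400,170:470],(480,400)),cv2.resize(f[1][130:330,230:390],(320,400))]))
E
```

```text
14.15 [0.4986 0.1694 0.2135] 0.0801523290428531 0.0 [0.3 0.  0.5] [-0.17  0.37 -0.29  1.79  0.13  1.    1.21]
shift mm [  0.6  -0.3 130. ] turn [0.  0.1 0. ]
```

View pics/w6.png

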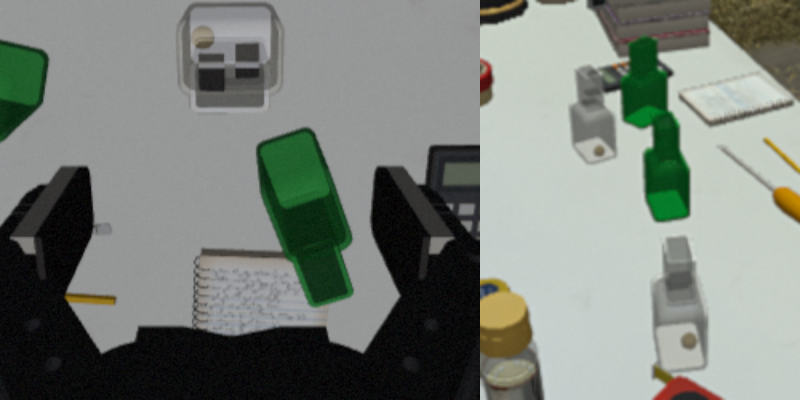

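The bottle stands upright at (592,120) in the right panel with its ball on the floor at (599,150). The other bottle at (680,310) is untouched and the gripper is clear.

```bash
python3 -c "
from bench import *
print(sign_off())"
```

```text
the job is handed in; nothing more can be done
None
```

The ball is out of the neck and on the bottle's floor, the bottle is standing upright where it was and released, and the other bottle was not touched; the job is handed in at about 14 s of the 45 s allowed.

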